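# Count along the rack and park the moss pot in the third gap

## Robot

A 7-joint arm with a two-finger parallel gripper is mounted at the origin on the work surface. World frame = base frame: x ahead of the robot, y to its left, z up, the work surface at z = 0. Lengths are in m, angles in rad, forces in N, time in s.
With the tool pointing down it reaches from about 0.425 to 0.925 m from the base axis. Payload 6.8 kg.
Tool frame: the origin (TCP) lies at the very end of the fingers, on their centre line; the grasp point (between the pads) lies bot.hold_point_z behind it (bot.hold_point_z is the distance from the TCP to the grasp point, in m); x points along the fingers, z is the direction in which the jaws open and shut, and the axes are right-handed (so a half turn about x gives the same grasp; the last joint's range is limited). The gripper opens to 85 mm and grips with 20 to 120 N. Pads are 22 mm wide; open, the fingers measure 114 mm over their backs; the gripper's body (76 mm by 85 mm) begins 54 mm behind the grasp point. The pads swing forward as they close: fully open they stand 13 mm farther back than shut.
Start: joints at [1.146, 0.477, 0.022, 1.555, -0.011, 1.109, -0.083], TCP at [0.21, -0.641, 0.231] pointing down, gripper open.
Joint ranges: [-2.96, 2.96], [-0.34, 2.1], [-1.41, 1.46], [0.24, 2.44], [-1.37, 4.51], [0.17, 1.92], [-2.96, 2.96]. Speed limits (rad/s): [2.39, 2.39, 3.14, 3.14, 3.14, 3.14, 3.14].

## Interface

Orientations are given as a unit quaternion [w, x, y, z].
In Python, from station import bot gives the robot as it stands.
- The arm moves only by the tool drive_tool, never from a script. Its arguments are lists of equal length, an entry for each row: "slide": the shift along the world's x, y, z in mm, a list of three; "turn": the turn, a rotation vector about the world's x, y, z in rad, a list of three; "gripper": the opening, from 0 (shut) to 1 (fully open). A call has 1 to 10 rows; each row is the pose to reach, as a shift and turn from the pose measured when the call began; what a row does not reach only later rows make up. A row lasts 1/10 s, in which the tool goes at most 50 mm and 8.59 degrees, less where a joint would pass 70% of its speed; a pose out of reach is approached as far as the arm can. A call with a gripper value outside its range is refused whole. The fingers move at their own pace and stop on an object; "squeeze" is the grip in N (left out, the last holds). Time passes only in rows, so rows that repeat a pose let the fingers close. It gives the time, the measured TCP pose, the force and the opening at its end, in the units of the state.
- bot.get_obs(): the state, without advancing time (a new reading comes with each control period).
- bot.read_camera(name): name is "scene" or "top" or "wrist"; returns a dict with "color" (480x640x3 uint8, red, green, blue), "fovy" (degrees; the focal length in pixels is half the picture's height over the tangent of half this angle, whatever the lens; pixels are square), "cx", "cy" (the principal point, pixels), "R" (3x3) and "t" (3): a world point X has camera coordinates R X + t. Camera axes: x right, y down, z forward; pixel columns grow to the right and rows downward; lengths in m; the calibration is good to about 2 mm. A picture is of the moment at which its call begins. There is no depth.
- bot.hand_in(): hands the job in, once; it reports no verdict.
The state is a dict: "t": time; "q": joint angles; "joint_vel": joint speeds; "joint_torque": joint torques, N m; "eef_pos": TCP position; "tool_rot": TCP orientation; "contact_force": force on the tool from outside, world axes, zero at the start; "torque": the same for the moment, N m; "gripper_width": opening from 0.0 (shut) to 1.0 (fully open).
Only numpy, scipy, OpenCV 4.12 (cv2) and the standard library are available. Lean on these libraries where they do the work, as an engineer would, in place of code of your own. Each camera call takes 0.05 s, during which the arm holds its last target.

## Task

Starting from the end of the wooden rack where the ball-topped post stands, count the gaps with a fingertip on the sprung rail: touch the rail lightly behind the first, second and third gap in turn (running the finger along it is fine), and do not touch it at the fourth. Then push the squat black moss pot across the table, never lifting it or tipping it over, into that third gap until it stops against the back, and take the hand away. Leave everything else where it stands.

Things in the scene. Friction and masses are not known exactly. Their poses are not given: they have to be found in the camera images.
- rack: Fixed open wooden rack on the table, 272 mm wide (y), 90 mm deep (x), turned up to 9 degrees. Five dividers 30 mm high, 8 mm thick, round-nosed, make four gaps 58 mm wide, 66 mm centre to centre; floor = the bare table. Origin at table height, middle of the line of mouths; x points into the gaps, away from the robot, y along the rack. Back wall 40 mm high, 12 mm thick, inner face at x = 78 mm.
- gap_a (a point): Middle of the mouth of the gap furthest towards +y of the rack, at table height; axes as the rack's. The gaps are open on top and at the mouth.
- gap_b (a point): Middle of the mouth of the next gap, 66 mm towards -y; axes as the rack's.
- gap_c (a point): Middle of the mouth of the next gap; axes as the rack's.
- gap_d (a point): Middle of the mouth of the gap furthest towards -y of the rack; axes as the rack's.
- rail (a joint): How far the sprung wooden rail has sunk, 0 to 0.008 m. The unbroken rail runs along y above the back wall, made of rail_a to rail_d, with thin dark lines where they meet (in line with the dividers). The whole rail sinks straight down on springs: about 1.5 N to start it, 5 N at the bottom. A touch counts from 0.4 N, on one part only, for 0.1 s: use one fingertip or the shut fingers.
- rail_a (a point): The part of the sprung rail behind gap_a, 66 mm long (y), 16 mm wide, 8 mm thick. This point: middle of its top face, 58 mm above the table and 84 mm further in (x) than the mouth.
- rail_b (a point): The same behind gap_b.
- rail_c (a point): The same behind gap_c.
- rail_d (a point): The same behind gap_d.
- ball (a point): Centre of the 34 mm wooden ball on the ball-topped post, 73 mm above the table. The fixed square post (22 mm, top of the ball 90 mm up) stands 156 mm from the rack's middle along y, at either end of the rack; its neighbour is the first gap. A plain 60 mm high post without ball stands at the other end.
- pot_mid (a point): Centre (half-way up) of the squat black moss pot to be pushed: an upright loose cylinder, 50 mm diameter, 36 mm tall (moss to about 48 mm, which the fingers pass through), 0.13 to 0.25 kg, alone on the table in front of the rack. Pushed low down (below half its height) it slides without tipping. Against the back wall its centre is 53 mm inside the mouth.
- clay_pot: Bystander: small loose terracotta pot with a sprout, 50 mm diameter, 70 mm tall, standing in one of the two outer gaps. Origin under its centre.
- moss_jar: Bystander: small loose corked glass jar, 46 mm diameter, 58 mm tall, standing in the other outer gap. Origin under its centre.
- squeeze_bottle: Bystander: loose white bottle, 60 mm diameter, 150 mm tall, to the right of the rack. Origin under its centre.
- beaker: Bystander: loose clear cup, 76 mm diameter, 90 mm tall, to the left of the rack. Origin under its centre.
- brush: Bystander: loose brush, 170 mm long, lying to the right. Origin under its middle.
- pot: The same moss pot; origin under its centre, at table height.
Things that resemble listed ones, but are neither listed nor needed, are in the scene too. What is shaped like the pot but blue or red is not meant.

How it is judged:
By the outcome, as a careful person would: the job done as asked, in the order asked, and still so for the second after the job is handed in, with the robot touching nothing.
It also fails if it takes over 61 s, if anything falls off the work surface, if the arm or the gripper's body presses on something with over 40 N, if the wrist force passes 120 N, or if a joint passes its speed limit or range.

## Working session

There is one attempt and no reset: what is moved stays moved. The work goes in short steps, Python scripts to look and compute and a tool call to move; the robot and the scene stay as the last step left them, time stands still between calls to the robot, and variables do not carry over. Pictures are saved under pics/ and viewed, and the job is handed in when it is done.

Besides the shell and the picture viewer there is one more tool, called after "Emit:" as name(argument=value, ...) on one line, values as JSON. drive_tool: Moves the arm, as the interface text tells. Its arguments: {"type":"object","properties":{"slide":{"type":"array"},"turn":{"type":"array"},"gripper":{"type":"array"},"squeeze":{"type":"number"}},"required":["slide","turn","gripper"]}

```bash
mkdir -p pics; ls
cat > h.py <<'E'
import numpy as np,cv2,json,pickle
from station import bot
def snap(n,f):
    c=bot.read_camera(n); cv2.imwrite(f'pics/{f}.png',c['color'][:,:,::-1]); pickle.dump(c,open(f'pics/{f}.pkl','wb')); return c
def ray(c,u,v,z):
    f=240/np.tan(np.radians(c['fovy'])/2)
    R=np.array(c['R']);t=np.array(c['t'])
    d=R.T@np.array([(u-c['cx'])/f,(v-c['cy'])/f,1]); o=-R.T@t
    return o+d*(z-o[2])/d[2]
def proj(c,X):
    f=240/np.tan(np.radians(c['fovy'])/2)
    p=np.array(c['R'])@np.array(X)+np.array(c['t']); return c['cx']+f*p[0]/p[2],c['cy']+f*p[1]/p[2]
E
python3 - <<'E'
from h import *
for n in ['scene','top']:
    c=snap(n,n+'0'); print(n,c['fovy'],c['cx'],c['cy'],-np.array(c['R']).T@c['t'])
print(bot.get_obs(),bot.hold_point_z)
E
```

```text
pics
scene 53.95936731057533 317.0183756831257 232.86318493744255 [0.97973556 0.31337063 0.87364991]
top 42.01171299394001 313.8430842699872 246.14599630636434 [ 0.28969525 -0.00817433  1.3274157 ]
{'t': 0.1, 'q': array([ 1.14588818,  0.4777169 ,  0.0223705 ,  1.55634211, -0.01153276,
        1.1093043 , -0.08310582]), 'joint_vel': array([ 1.70166019e-03, -3.19085889e-03,  5.06768776e-04, -1.62240732e-03,
       -2.24561896e-05,  4.54488580e-04,  5.63216312e-04]), 'joint_torque': array([ 5.03326912e-03, -5.97759891e+01,  1.61405627e+00, -2.81952775e+01,
        1.28504678e-02,  5.05526288e-03,  1.83970667e-05]), 'eef_pos': array([ 0.21010319, -0.6409096 ,  0.23042825]), 'tool_rot': array([ 0.57211535,  0.41518653,  0.57309663, -0.41456535]), 'contact_force': array([0.17039947, 0.07482011, 0.13890843]), 'torque': array([-0.03079269, -0.01312006, -0.01797862]), 'gripper_width': 1.0012716768225012} 0.0187
```

View pics/scene0.png

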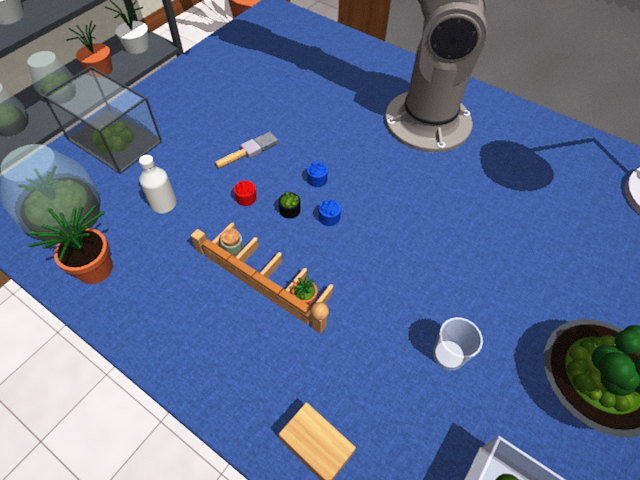

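View pics/top0.png

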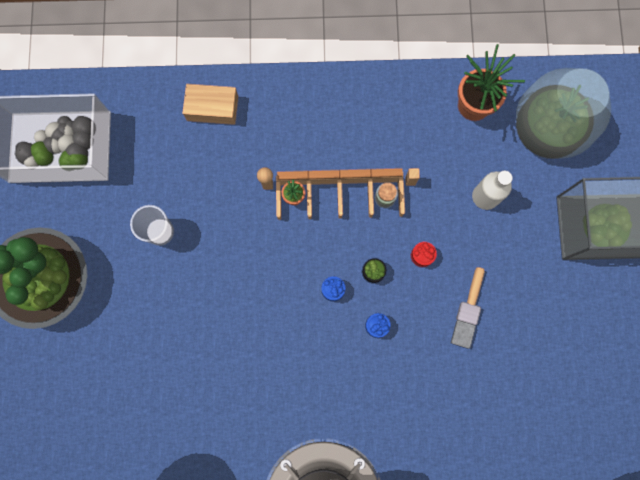

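Ball post is at the left (+y) end in the top view (264,176), with the plain post at (413,177). So the order is a, b, c, and the target is gap_c, which looks free. The black pot is at (374,270), with red and blue decoys around it. Next I'll measure.

Run:
```python
from h import *
c=pickle.load(open('pics/top0.pkl','rb'));s=pickle.load(open('pics/scene0.pkl','rb'))
cv2.imwrite('pics/topz.png',cv2.resize(c['color'][150:350,240:440,::-1],(600,600),interpolation=cv2.INTER_CUBIC))
cv2.imwrite('pics/scz.png',cv2.resize(s['color'][150:340,180:350,::-1],None,fx=3.1,fy=3.1,interpolation=cv2.INTER_CUBIC))
# dark mask for pot
for n,i,(r0,r1,c0,c1) in [('top',c,(250,290,355,395)),('scene',s,(185,225,270,308))]:
    im=i['color'][r0:r1,c0:c1].astype(int)
    m=((im[:,:,2]<55)).astype(np.uint8)
    k,l,st,ce=cv2.connectedComponentsWithStats(m); j=1+np.argmax(st[1:,4]); print(n,st[j],ce[j]+[c0,r0])
    x,y,w,h,_=st[j]; print(ray(i,c0+x+(w-1)/2,r0+y+(h-1)/2,.018), ray(i,*(ce[j]+[c0,r0]),.025))
```

```text
top [  8   9  23  24 327] [374.51376147 270.80428135]
[ 0.46212326 -0.12020113  0.018     ] [ 0.46053498 -0.1206551   0.025     ]
scene [  9   8  21  25 449] [288.99554566 205.1247216 ]
[ 0.46288532 -0.11698567  0.018     ] [ 0.4674065  -0.11325392  0.025     ]
```

View pics/topz.png

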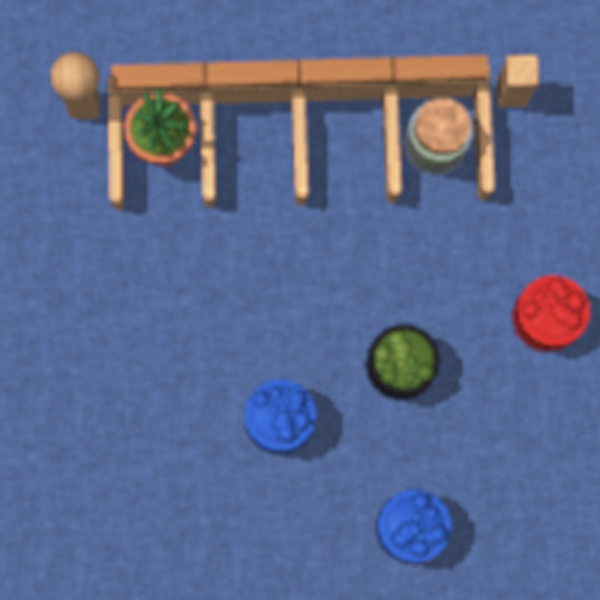

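View pics/scz.png

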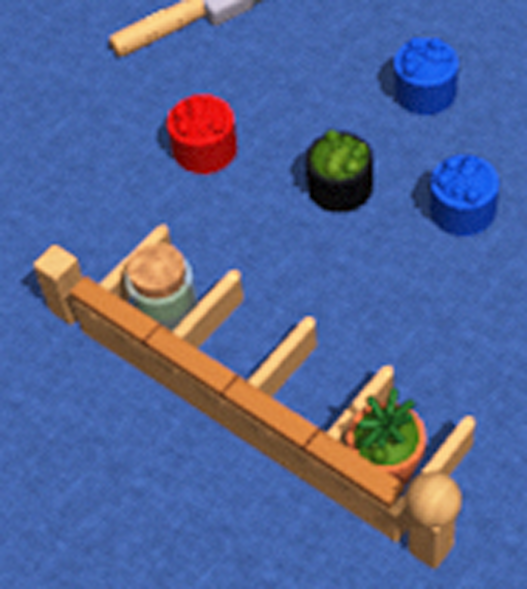

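Run:
```python
from h import *
c=pickle.load(open('pics/top0.pkl','rb'));s=pickle.load(open('pics/scene0.pkl','rb'))
T=lambda x,y,z: ray(c,240+(x+.5)/3-.5,150+(y+.5)/3-.5,z)
S=lambda x,y,z: ray(s,180+(x+.5)/3.1-.5,150+(y+.5)/3.1-.5,z)
print('rail corners top (back L,R; front L,R)')
for p in [(111,66),(489,56),(112,87),(489,79)]: print(T(*p,.058))
print('seams mid');
for p in [(205,74.5),(298,71.5),(392,68.5)]: print(T(*p,.058))
print('ball',T(75,77,.073),'post',T(522,71,.06), 'div noses')
for p in [(116,203),(209,200),(302,198),(395,196),(487,194)]: print(T(*p,.028))
print('pot',T(403,361,.036)); print('blue',T(280,415,.036),T(414,526,.036),'red',T(553,312,.036))
print('scene seams mid')
for p in [(150,339),(228,387),(312,440)]: print(S(*p,.058))
print('ball',S(434,500,.073)); print('pot',S(341,160,.036)); print('jar/clay', T(442,126,.058),T(160,127,.07))
```

```text
rail corners top (back L,R; front L,R)
[0.67109069 0.08036757 0.058     ]
[ 0.67198977 -0.1848126   0.058     ]
[0.65582027 0.0798135  0.058     ]
[ 0.65531746 -0.18407765  0.058     ]
seams mid
[0.66333033 0.01447081 0.058     ]
[ 0.66394692 -0.05074788  0.058     ]
[ 0.6645462  -0.11660936  0.058     ]
ball [0.65927839 0.10437825 0.073     ] post [ 0.65997186 -0.20705769  0.06      ] div noses
[0.57926112 0.07988227 0.028     ]
[0.57992513 0.01384896 0.028     ]
[ 0.57986308 -0.05210792  0.028     ]
[ 0.57980109 -0.11799582  0.028     ]
[ 0.57975542 -0.18310816  0.028     ]
pot [ 0.46080111 -0.11869915  0.036     ]
blue [ 0.42505552 -0.03250119  0.036     ] [ 0.34705449 -0.12208363  0.036     ] red [ 0.49289869 -0.22417043  0.036     ]
scene seams mid
[ 0.669697   -0.11208715  0.058     ]
[ 0.66750585 -0.04799869  0.058     ]
[0.66596574 0.01871751 0.058     ]
ball [0.66067155 0.10790639 0.073     ]
pot [ 0.46436571 -0.11322755  0.036     ]
jar/clay [ 0.62223998 -0.14992146  0.058     ] [0.62296333 0.04605221 0.07      ]
```

```bash
cat >> h.py <<'E'
from scipy.spatial.transform import Rotation as Ro
def rot(q=None):
    if q is None:q=bot.get_obs()['tool_rot']
    return Ro.from_quat([q[1],q[2],q[3],q[0]])
# desired: tool x down, jaw z along y rotated by yaw ; tilt about jaw axis
def want(yaw,sgn=1,tilt=0):
    z=np.array([-np.sin(yaw),np.cos(yaw),0])*sgn; x=np.array([0,0,-1.]); y=np.cross(z,x)
    R=Ro.from_matrix(np.c_[x,y,z]); h=np.array([-np.sin(yaw),np.cos(yaw),0])
    return Ro.from_rotvec(h*tilt)*R
def plan(p,yaw,sgn=1,tilt=0):
    o=bot.get_obs(); d=(want(yaw,sgn,tilt)*rot(o['tool_rot']).inv()).as_rotvec()
    print('slide mm',np.round(1000*(np.array(p)-o['eef_pos']),1),'turn',np.round(d,3),'F',np.round(o['contact_force'],2),'pos',np.round(o['eef_pos'],4),'g',o['gripper_width'],'t',o['t'])
E
python3 - <<'E'
from h import *
print(rot().as_matrix().round(3))
for s in(1,-1): plan([.668,.047,.15],.0175,s)
E
```

```text
[[-0.001  0.95   0.312]
 [ 0.002  0.312 -0.95 ]
 [-1.    -0.    -0.002]]
slide mm [457.9 687.9 -80.4] turn [ 1.000e-03 -2.000e-03  2.842e+00] F [0.17 0.07 0.14] pos [ 0.2101 -0.6409  0.2304] g 1.0012716768225012 t 0.1
slide mm [457.9 687.9 -80.4] turn [-0.002 -0.    -0.299] F [0.17 0.07 0.14] pos [ 0.2101 -0.6409  0.2304] g 1.0012716768225012 t 0.1
```

Emit:
drive_tool(slide=[[22,33,0],[50,74,0],[75,112,0],[100,150,0],[125,188,0],[150,225,0],[175,262,0],[200,300,0],[225,338,0],[225,338,0]], turn=[[0,0,-0.03],[0,0,-0.06],[0,0,-0.09],[0,0,-0.12],[0,0,-0.15],[0,0,-0.18],[0,0,-0.21],[0,0,-0.24],[0,0,-0.3],[0,0,-0.3]], gripper=[0,0,0,0,0,0,0,0,0,0])

```text
t: 1.1
eef_pos: [0.4391, -0.2961, 0.2303]
tool_rot: [0.506, 0.495, 0.507, -0.492]
contact_force: [-0.5, 0.3, 0.2]
gripper_width: -0.001
```

Run:
```python
from h import *
plan([.668,.047,.15],.0175,-1)
```

```text
slide mm [228.9 343.1 -80.3] turn [-0.005  0.001 -0.009] F [-0.52  0.28  0.25] pos [ 0.4391 -0.2961  0.2303] g -0.0013956032842390594 t 1.1
```

Emit:
drive_tool(slide=[[25,38,0],[50,75,0],[75,112,0],[100,150,0],[125,188,0],[150,226,-10],[175,263,-20],[200,300,-40],[225,338,-60],[229,343,-80]], turn=[[0,0,0],[0,0,0],[0,0,0],[0,0,0],[0,0,0],[0,0,0],[0,0,0],[0,0,0],[-0.005,0,-0.009],[-0.005,0,-0.009]], gripper=[0,0,0,0,0,0,0,0,0,0])

```text
t: 2.1
eef_pos: [0.6698, 0.0545, 0.1491]
tool_rot: [0.506, 0.495, 0.506, -0.492]
contact_force: [0.8, 1.1, -0.5]
gripper_width: -0.001
```

Run:
```python
from h import *
plan([.668,.047,.07],.0175,-1)
for n in ['scene','top','wrist']: snap(n,n+'1')
c=pickle.load(open('pics/scene1.pkl','rb'))
cv2.imwrite('pics/scz1.png',cv2.resize(c['color'][170:360,180:380,::-1],None,fx=3,fy=3,interpolation=cv2.INTER_CUBIC))
```

```text
slide mm [ -1.8  -7.5 -79.1] turn [-0.004  0.002 -0.007] F [ 0.76  1.07 -0.52] pos [0.6698 0.0545 0.1491] g -0.0009558313578853882 t 2.1
```

View pics/scz1.png

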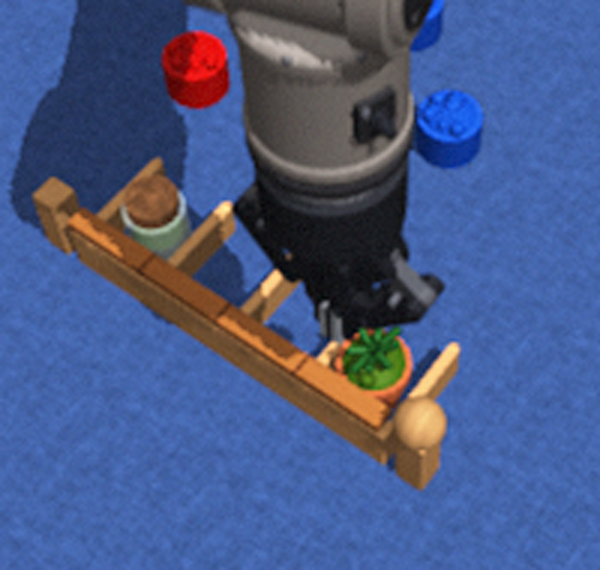

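View pics/wrist1.png

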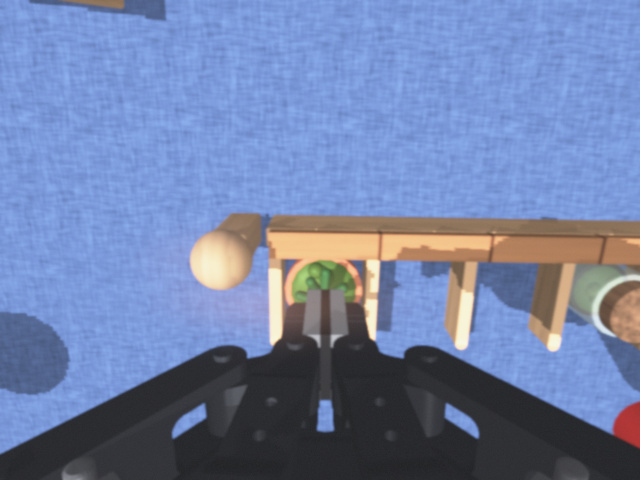

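Run:
```python
from h import *
c=pickle.load(open('pics/wrist1.pkl','rb'))
print(-np.array(c['R']).T@c['t'],c['fovy'])
for p in [(268,244),(380,246),(491,248),(603,250)]: print(ray(c,*p,.058))
print('ball',ray(c,221,260,.073)); print('tcp px',proj(c,bot.get_obs()['eef_pos']))
print('noses');[print(ray(c,*p,.028)) for p in [(277,344),(370,344),(461,347),(553,350)]]
plan([.668,.047,.07],.0175,-1)
```

```text
[0.73711627 0.04980933 0.28924201] 61.0073418797911
[0.66675782 0.08216267 0.058     ]
[0.66690706 0.01571161 0.058     ]
[ 0.66704429 -0.05033435  0.058     ]
[ 0.66719435 -0.11716387  0.058     ]
ball [0.66139585 0.10658105 0.073     ]
tcp px (np.float64(329.8942103811627), np.float64(314.19702021728824))
noses
[0.58242173 0.0812253  0.028     ]
[0.58382373 0.01418452 0.028     ]
[ 0.58276314 -0.05169088  0.028     ]
[ 0.5817128  -0.11859435  0.028     ]
slide mm [  1.2   0.5 -78.3] turn [ 0.001 -0.003 -0.   ] F [-0.01 -0.86  0.02] pos [0.6668 0.0465 0.1483] g 0.0033037187076852856 t 2.25
```

Emit:
drive_tool(slide=[[1,0,-30],[1,0,-60],[1,0,-78],[1,0,-84],[1,0,-86],[1,0,-86]], turn=[[0,0,0],[0,0,0],[0,0,0],[0,0,0],[0,0,0],[0,0,0]], gripper=[0,0,0,0,0,0])

```text
t: 2.85
eef_pos: [0.6687, 0.0456, 0.0638]
tool_rot: [0.504, 0.495, 0.504, -0.496]
contact_force: [-0.9, -0.5, -0.3]
gripper_width: -0.004
```

Emit:
drive_tool(slide=[[0,0,-2],[0,0,-4],[0,0,-6],[0,0,-8],[0,0,-8],[0,0,-8]], turn=[[0,0,0],[0,0,0],[0,0,0],[0,0,0],[0,0,0],[0,0,0]], gripper=[0,0,0,0,0,0])

```text
t: 3.45
eef_pos: [0.669, 0.0456, 0.0561]
tool_rot: [0.505, 0.495, 0.504, -0.496]
contact_force: [0.5, -1.1, 1.8]
gripper_width: -0.003
```

Run:
```python
from h import *
plan([.668,.047,.07],.0175,-1)
c=snap('scene','s2')
cv2.imwrite('pics/s2z.png',cv2.resize(c['color'][170:360,180:380,::-1],None,fx=3,fy=3,interpolation=cv2.INTER_CUBIC))
```

```text
slide mm [-1.   1.4 13.9] turn [ 0.002 -0.     0.001] F [ 0.47 -1.14  1.83] pos [0.669  0.0456 0.0561] g -0.002704735649756173 t 3.45
```

View pics/s2z.png

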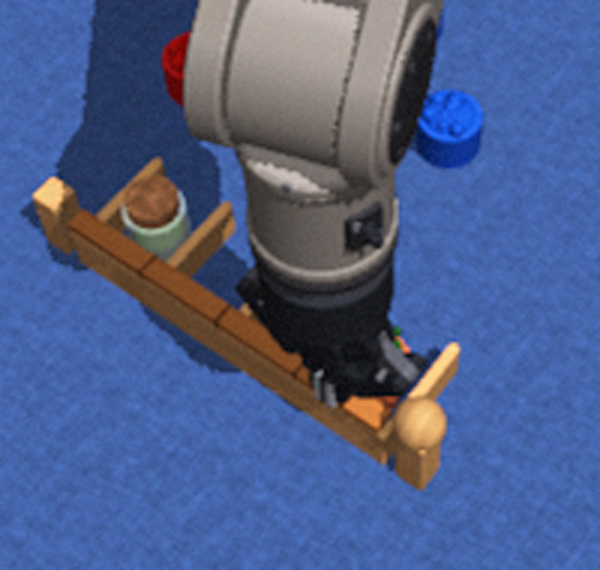

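Run:
```python
from h import *
c=pickle.load(open('pics/s2.pkl','rb'))
z=lambda X:[round((a-b)*3) for a,b in zip(proj(c,X),(180,170))]
print(z([.669,.0456,.056]),z([.669,.0456,.08]),[z([.667,y,.058]) for y in(.082,.0157,-.05,-.117)])
plan([.668,.047,.07],.0175,-1)
```

```text
[331, 392] [330, 374] [[379, 419], [296, 363], [218, 311], [141, 261]]
slide mm [-1.   1.4 13.9] turn [ 0.002 -0.     0.001] F [0.72 0.28 2.23] pos [0.669  0.0456 0.0561] g 0.0023778022088826287 t 3.5
```

Emit:
drive_tool(slide=[[0,0,-1],[0,0,-2],[0,0,-2],[0,0,-2]], turn=[[0,0,0],[0,0,0],[0,0,0],[0,0,0]], gripper=[0,0,0,0])

```text
t: 3.9
eef_pos: [0.6691, 0.0456, 0.0542]
tool_rot: [0.505, 0.495, 0.504, -0.496]
contact_force: [-1.0, -0.5, 3.7]
gripper_width: 0.002
```

Run:
```python
from h import *
plan([.668,.047,.07],.0175,-1)
c=snap('wrist','w2'); plan([.668,.047,.07],.0175,-1)
```

```text
slide mm [-1.1  1.4 15.8] turn [ 0.002 -0.     0.001] F [-0.97 -0.49  3.69] pos [0.6691 0.0456 0.0542] g 0.0021696457969059895 t 3.9
slide mm [-1.   1.4 15.8] turn [ 0.002 -0.     0.001] F [-0.66  0.11  3.08] pos [0.669  0.0456 0.0542] g 0.0028567090742034145 t 3.95
```

View pics/w2.png

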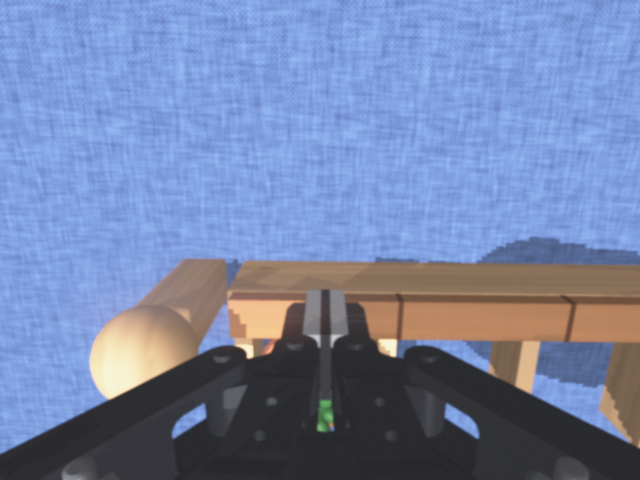

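The fingertip presses rail_a with about 3 N and sits well inside its end (228) and seam (400). Next I'll hop to b.

Emit:
drive_tool(slide=[[0,0,10],[0,0,20],[0,-30,20],[0,-62,20],[0,-63,18],[0,-63,12],[0,-63,5],[0,-63,2],[0,-63,0],[0,-63,0]], turn=[[0,0,0],[0,0,0],[0,0,0],[0,0,0],[0,0,0],[0,0,0],[0,0,0],[0,0,0],[0,0,0],[0,0,0]], gripper=[0,0,0,0,0,0,0,0,0,0])

```text
t: 4.95
eef_pos: [0.6688, -0.0157, 0.054]
tool_rot: [0.504, 0.495, 0.505, -0.496]
contact_force: [-1.8, 2.0, 3.5]
gripper_width: 0.002
```

Emit:
drive_tool(slide=[[0,0,0],[0,0,0],[0,0,0]], turn=[[0,0,0],[0,0,0],[0,0,0]], gripper=[0,0,0])

```text
t: 5.25
eef_pos: [0.6689, -0.0157, 0.0542]
tool_rot: [0.504, 0.495, 0.505, -0.496]
contact_force: [-0.4, 0.1, 3.3]
gripper_width: 0.004
```

Run:
```python
from h import *
plan([.668,-.084,.0545],.0175,-1)
c=snap('wrist','w3'); plan([.668,-.084,.0545],.0175,-1)
```

```text
slide mm [ -0.9 -68.3   0.3] turn [ 0.    -0.001 -0.001] F [-0.36  0.05  3.34] pos [ 0.6689 -0.0157  0.0542] g 0.004421653403371351 t 5.25
slide mm [ -0.8 -68.3   0.3] turn [ 0.    -0.001 -0.001] F [-1.65  0.21  2.91] pos [ 0.6688 -0.0157  0.0542] g 0.0005298497080775758 t 5.3
```

View pics/w3.png

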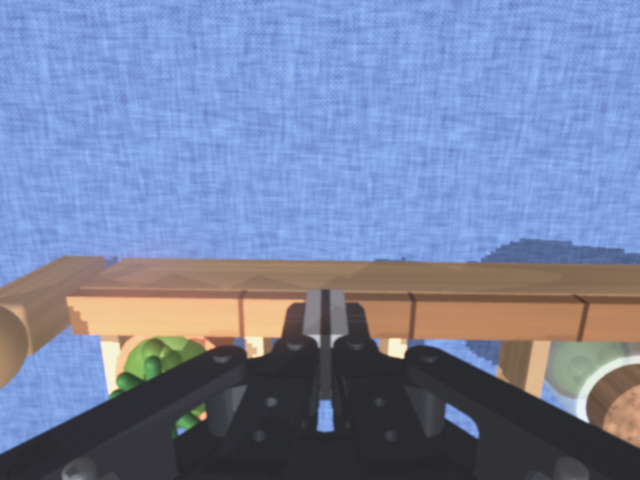

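The finger is centred on rail_b, between the seams at 243 and 413, at about 3 N. Next is c.

Emit:
drive_tool(slide=[[0,0,10],[0,0,20],[0,-30,20],[0,-62,20],[0,-66,18],[0,-66,12],[0,-66,5],[0,-66,2],[0,-66,0],[0,-66,0]], turn=[[0,0,0],[0,0,0],[0,0,0],[0,0,0],[0,0,0],[0,0,0],[0,0,0],[0,0,0],[0,0,0],[0,0,0]], gripper=[0,0,0,0,0,0,0,0,0,0])

```text
t: 6.3
eef_pos: [0.6687, -0.0799, 0.054]
tool_rot: [0.504, 0.495, 0.505, -0.495]
contact_force: [-1.3, 2.3, 2.3]
gripper_width: -0.005
```

Emit:
drive_tool(slide=[[0,0,0],[0,0,0],[0,0,0]], turn=[[0,0,0],[0,0,0],[0,0,0]], gripper=[0,0,0])

```text
t: 6.6
eef_pos: [0.6688, -0.0798, 0.0543]
tool_rot: [0.504, 0.495, 0.505, -0.495]
contact_force: [-2.1, 0.7, 3.0]
gripper_width: -0.001
```

Run:
```python
from h import *
plan([.668,-.084,.0545],.0175,-1)
c=snap('wrist','w4'); plan([.668,-.084,.0545],.0175,-1)
```

```text
slide mm [-0.8 -4.2  0.2] turn [-0.001 -0.001 -0.003] F [-2.06  0.75  2.96] pos [ 0.6688 -0.0798  0.0543] g -0.0013740240624095577 t 6.6
slide mm [-0.8 -4.2  0.3] turn [-0.001 -0.001 -0.003] F [-1.26 -0.12  2.5 ] pos [ 0.6688 -0.0798  0.0542] g 0.0012011408780322102 t 6.65
```

View pics/w4.png

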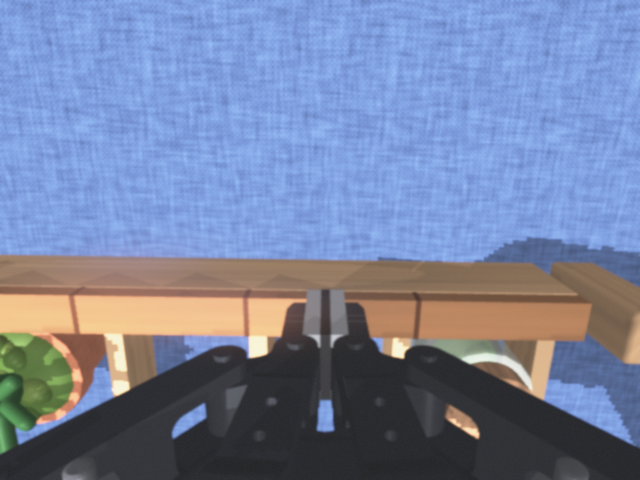

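The finger is on rail_c, between the seams at 248 and 417, at about 3 N, with d untouched. Now I'll lift off and go behind the pot.

Emit:
drive_tool(slide=[[0,0,15],[0,0,55],[-10,0,95],[-50,-8,100],[-90,-16,100],[-130,-24,100],[-170,-32,100],[-210,-40,100],[-245,-43,100],[-245,-43,100]], turn=[[0,0,0],[0,0,0],[0,0,0.04],[0,0,0.08],[0,0,0.12],[0,0,0.16],[0,0,0.2],[0,0,0.24],[0,0,0.26],[0,0,0.26]], gripper=[0,0,0,0.1,0.22,0.22,0.22,0.22,0.22,0.22])

```text
t: 7.65
eef_pos: [0.4187, -0.1239, 0.1543]
tool_rot: [0.563, 0.425, 0.566, -0.427]
contact_force: [0.7, 0.1, 0.4]
gripper_width: 0.218
```

Emit:
drive_tool(slide=[[0,0,0],[0,0,0]], turn=[[0,0,0],[0,0,0]], gripper=[0.22,0.22])

```text
t: 7.85
eef_pos: [0.4196, -0.124, 0.155]
tool_rot: [0.564, 0.425, 0.565, -0.427]
contact_force: [0.8, -0.1, -0.4]
gripper_width: 0.215
```

Run:
```python
from h import *
c=snap('wrist','w5'); plan([.41,-.13,.15],.28,-1)
```

```text
slide mm [-10.   -6.2  -4.9] turn [ 0.001 -0.003  0.002] F [ 0.15  0.28 -0.48] pos [ 0.42   -0.1238  0.1549] g 0.22079228695698028 t 7.9
```

View pics/w5.png

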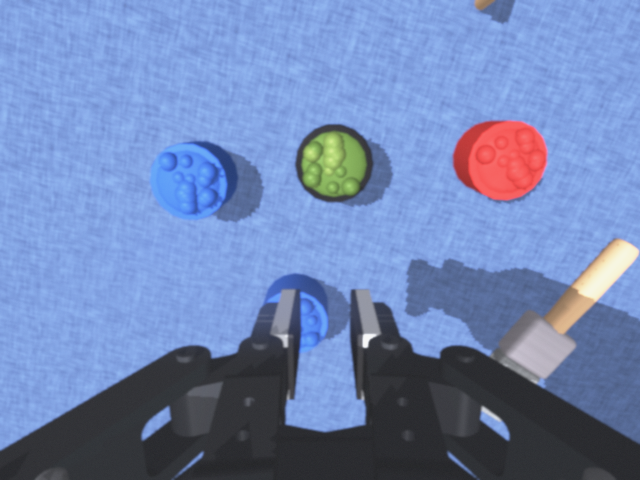

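Run:
```python
from h import *
c=pickle.load(open('pics/w5.pkl','rb'))
print('pot',ray(c,334,163,.036),'blueL',ray(c,193,179,.036),'blueB',ray(c,300,316,.036),'red',ray(c,503,160,.036))
```

```text
pot [ 0.46529399 -0.11748275  0.036     ] blueL [ 0.43076206 -0.03331013  0.036     ] blueB [ 0.35614521 -0.12426386  0.036     ] red [ 0.49643954 -0.2199076   0.036     ]
```

Run:
```python
from h import *
plan([.424,-.132,.010],.36,-1,-.05)
```

```text
slide mm [   4.    -8.2 -144.9] turn [ 0.017 -0.051  0.082] F [ 0.15  0.28 -0.48] pos [ 0.42   -0.1238  0.1549] g 0.22079228695698028 t 7.9
```

Emit:
drive_tool(slide=[[4,-8,-20],[4,-8,-50],[4,-8,-80],[4,-8,-110],[4,-8,-130],[4,-8,-140],[4,-8,-145],[4,-8,-145]], turn=[[0.017,-0.051,0.082],[0.017,-0.051,0.082],[0.017,-0.051,0.082],[0.017,-0.051,0.082],[0.017,-0.051,0.082],[0.017,-0.051,0.082],[0.017,-0.051,0.082],[0.017,-0.051,0.082]], gripper=[0.22,0.22,0.22,0.22,0.22,0.22,0.22,0.22])

```text
t: 8.7
eef_pos: [0.4245, -0.1316, 0.0098]
tool_rot: [0.591, 0.417, 0.571, -0.388]
contact_force: [1.0, 0.5, -0.2]
gripper_width: 0.225
```

Run:
```python
from h import *
c=snap('wrist','w6'); plan([.424,-.132,.010],.36,-1,-.05)
```

```text
slide mm [-0.7 -0.2 -0.3] turn [-0.     0.001 -0.   ] F [-0.45 -0.24  0.26] pos [ 0.4247 -0.1318  0.0103] g 0.21971537820036025 t 8.75
```

View pics/w6.png

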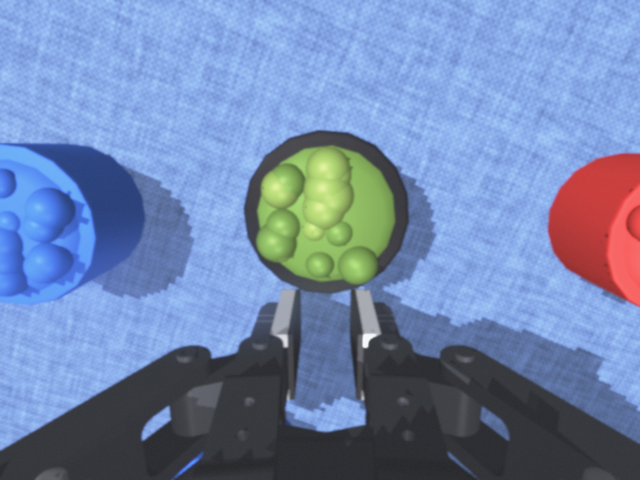

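The pot is centred ahead of the finger pair (327 against 325). I'll push along the heading.

Emit:
drive_tool(slide=[[4,1.5,0],[9,3.5,0],[16,6,0],[23,9,0],[30,11.5,0],[37,14,0],[44,17,0],[50,19,0],[54,20.5,0],[54,20.5,0]], turn=[[0,0,0],[0,0,0],[0,0,0],[0,0,0],[0,0,0],[0,0,0],[0,0,0],[0,0,0],[0,0,0],[0,0,0]], gripper=[0.22,0.22,0.22,0.22,0.22,0.22,0.22,0.22,0.22,0.22])

```text
t: 9.75
eef_pos: [0.4797, -0.1108, 0.0103]
tool_rot: [0.592, 0.417, 0.571, -0.387]
contact_force: [-0.2, 0.2, -0.2]
gripper_width: 0.22
```

Run:
```python
from h import *
c=snap('wrist','w7'); plan([.518,-.096,.010],.36,-1,-.05)
```

```text
slide mm [38.7 15.  -0.3] turn [-0.     0.002 -0.001] F [-0.16 -0.06 -0.15] pos [ 0.4793 -0.111   0.0103] g 0.22218936478475781 t 9.8
```

View pics/w7.png

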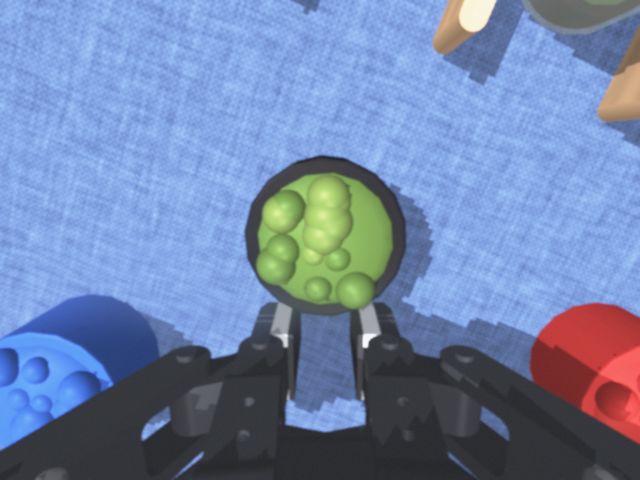

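Run:
```python
from h import *
c=pickle.load(open('pics/w7.pkl','rb')); print('pot',ray(c,326,235,.036))
o=bot.get_obs()['eef_pos']; print('from tcp',o+.0342*np.array([np.cos(.36),np.sin(.36),0]))
print('noses', ray(c,445,48,.03),ray(c,612,115,.03))
```

```text
pot [ 0.51397152 -0.09893024  0.036     ]
from tcp [ 0.51134438 -0.09898464  0.01027872]
noses [ 0.57652002 -0.1120007   0.03      ] [ 0.57722119 -0.16634075  0.03      ]
```

Emit:
drive_tool(slide=[[5,2,0],[11,4.5,0],[18,7.5,0],[25,10.5,0],[31,13,0],[35,15,0],[35,15,0]], turn=[[0,0,0],[0,0,0],[0,0,0],[0,0,0],[0,0,0],[0,0,0],[0,0,0]], gripper=[0.22,0.22,0.22,0.22,0.22,0.22,0.22])

```text
t: 10.5
eef_pos: [0.5153, -0.0955, 0.0104]
tool_rot: [0.592, 0.417, 0.571, -0.387]
contact_force: [-0.4, 0.2, 0.5]
gripper_width: 0.216
```

Run:
```python
from h import *
c=snap('wrist','w8'); o=bot.get_obs()['eef_pos']; p=o+.0342*np.array([np.cos(.36),np.sin(.36),0]); print('pot',p)
plan(p-[.0365,.0003,0],.008,-1,-.05)
c=snap('top','t8')
cv2.imwrite('pics/t8z.png',cv2.resize(c['color'][150:350,240:440,::-1],(600,600),interpolation=cv2.INTER_CUBIC))
```

```text
pot [ 0.5467687  -0.08371763  0.01029096]
slide mm [-4.5 11.7  0. ] turn [ 0.     0.002 -0.353] F [-0.18  0.28 -0.18] pos [ 0.5148 -0.0958  0.0103] g 0.22075733254078675 t 10.55
```

View pics/w8.png

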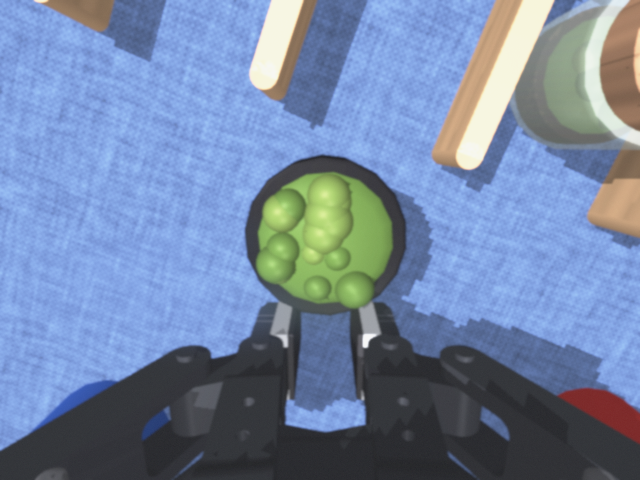

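View pics/t8z.png

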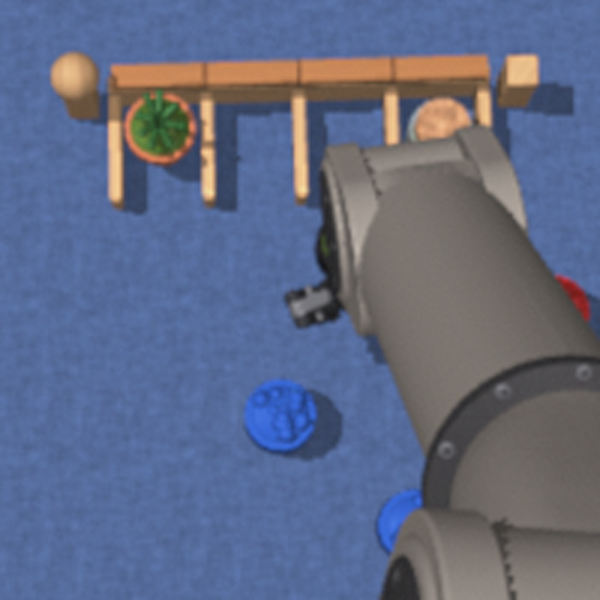

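Run:
```python
from h import *
c=pickle.load(open('pics/w8.pkl','rb')); a=ray(c,266,78,.03);b=ray(c,468,158,.03);p=ray(c,326,235,.036); print(a,b,(a+b)/2,p, np.degrees(np.arctan2(b[0]-a[0],a[1]-b[1])))
for q in [(300,0),(540,0)]: print(ray(c,*q,.03))
```

```text
[ 0.58609104 -0.05087866  0.03      ] [ 0.58614892 -0.11609243  0.03      ] [ 0.58611998 -0.08348555  0.03      ] [ 0.54947944 -0.08354016  0.036     ] 0.05085206820970415
[ 0.60906919 -0.05314977  0.03      ]
[ 0.63300352 -0.11644643  0.03      ]
```

Emit:
drive_tool(slide=[[-3,-1,0],[-3.5,1,0],[-4,4,0],[-4.5,7.5,0],[-4.7,12,0],[-4.7,12,0],[-4.7,12,0]], turn=[[0,0,0],[0,0,-0.06],[0,0,-0.12],[0,0,-0.24],[0,0,-0.355],[0,0,-0.355],[0,0,-0.355]], gripper=[0.22,0.22,0.22,0.22,0.22,0.22,0.22])

```text
t: 11.3
eef_pos: [0.5095, -0.0841, 0.0104]
tool_rot: [0.515, 0.51, 0.489, -0.485]
contact_force: [0.2, 0.3, -0.3]
gripper_width: 0.221
```

Run:
```python
from h import *
c=snap('wrist','w9'); 
plan([.601,-.0836,.010],0,-1,-.05)
```

```text
slide mm [91.5  0.7 -0.3] turn [ 0.001  0.002 -0.008] F [-0.21  0.11  0.33] pos [ 0.5095 -0.0843  0.0103] g 0.22105831950090532 t 11.35
```

View pics/w9.png

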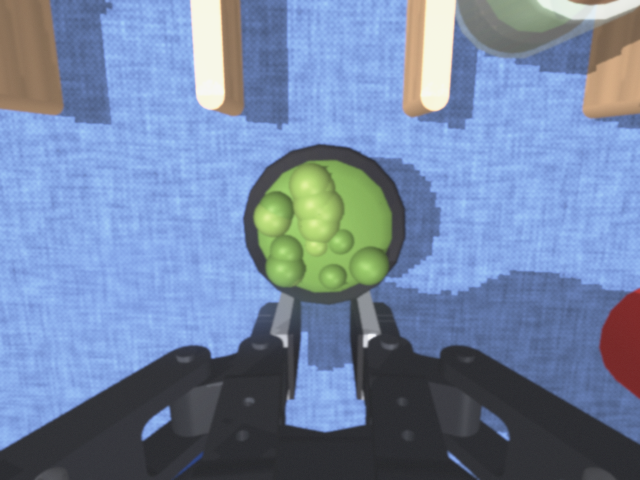

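Emit:
drive_tool(slide=[[0,0.5,5],[6,0.5,5],[13,0.5,5],[20,0.5,5],[28,0.5,5],[36,0.5,5],[44,0.5,5],[52,0.5,5],[57,0.5,5],[57,0.5,5]], turn=[[0,0,-0.008],[0,0,-0.008],[0,0,-0.008],[0,0,-0.008],[0,0,-0.008],[0,0,-0.008],[0,0,-0.008],[0,0,-0.008],[0,0,-0.008],[0,0,-0.008]], gripper=[0.22,0.22,0.22,0.22,0.22,0.22,0.22,0.22,0.22,0.22])

```text
t: 12.35
eef_pos: [0.5678, -0.0837, 0.0154]
tool_rot: [0.513, 0.513, 0.487, -0.487]
contact_force: [0.5, -1.5, 0.2]
gripper_width: 0.22
```

Run:
```python
from h import *
c=snap('wrist','w10'); 
plan([.601,-.0836,.016],0,-1,-.05)
c=snap('scene','s10')
cv2.imwrite('pics/s10z.png',cv2.resize(c['color'][170:360,180:380,::-1],None,fx=3,fy=3,interpolation=cv2.INTER_CUBIC))
```

```text
slide mm [33.8  0.1  0.7] turn [ 0.001  0.003 -0.   ] F [-0.39 -0.66  0.4 ] pos [ 0.5672 -0.0837  0.0153] g 0.22089966381970455 t 12.4
```

View pics/w10.png

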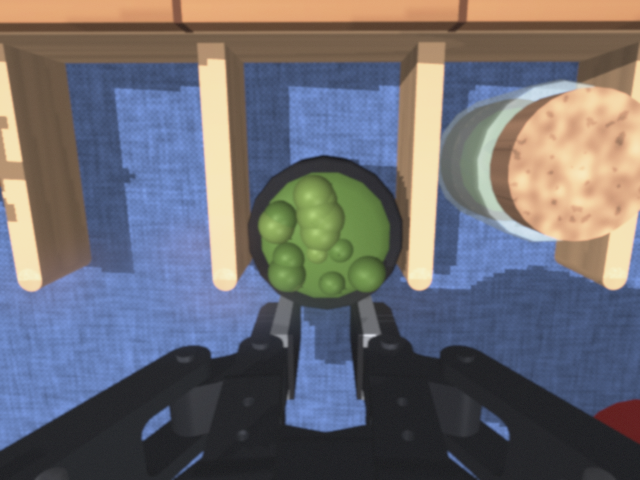

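View pics/s10z.png

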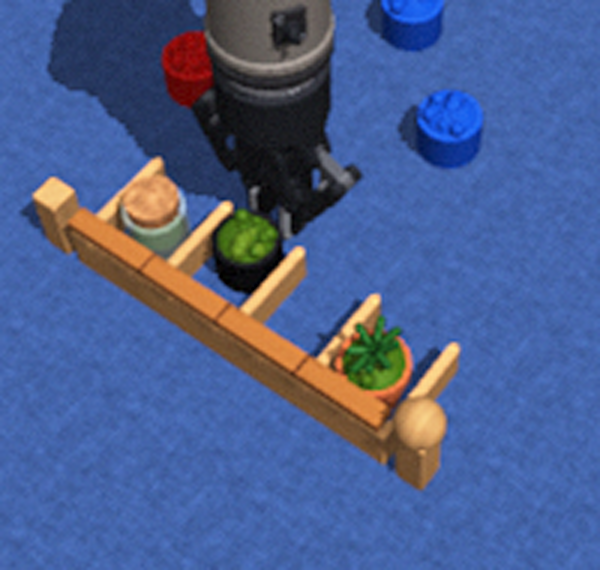

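Run:
```python
from h import *
c=pickle.load(open('pics/s10.pkl','rb'))
R=np.array(c['R']);o=-R.T@c['t']
for q in [(355,172),(352,185),(335,200),(205,100),(205,120),(225,165)]:
    u,v=q[0]/3+180,q[1]/3+170
    a=ray(c,u,v,0); s=(0.563-o[0])/(a[0]-o[0]); print(q,(o+s*(a-o)).round(3))
```

```text
(355, 172) [ 0.563 -0.013  0.129]
(352, 185) [ 0.563 -0.016  0.112]
(335, 200) [ 0.563 -0.031  0.082]
(205, 100) [ 0.563 -0.142  0.108]
(205, 120) [ 0.563 -0.146  0.083]
(225, 165) [ 0.563 -0.133  0.039]
```

Emit:
drive_tool(slide=[[6,0,1],[12,0,1],[18,0,1],[23,0,1],[27,0,1],[27,0,1]], turn=[[0,0,0],[0,0,0],[0,0,0],[0,0,0],[0,0,0],[0,0,0]], gripper=[0.22,0.22,0.22,0.22,0.22,0.22])

```text
t: 13.05
eef_pos: [0.5946, -0.0837, 0.0164]
tool_rot: [0.513, 0.513, 0.487, -0.487]
contact_force: [-0.4, -0.6, -0.0]
gripper_width: 0.217
```

Run:
```python
from h import *
c=snap('wrist','w11'); 
plan([.605,-.0836,.016],0,-1,-.05)
c=snap('scene','s11')
cv2.imwrite('pics/s11z.png',cv2.resize(c['color'][170:360,180:380,::-1],None,fx=3,fy=3,interpolation=cv2.INTER_CUBIC))
```

```text
slide mm [10.8  0.1 -0.3] turn [ 0.001  0.003 -0.   ] F [ 0.   -0.47 -0.5 ] pos [ 0.5942 -0.0837  0.0163] g 0.2183078188025203 t 13.1
```

View pics/w11.png

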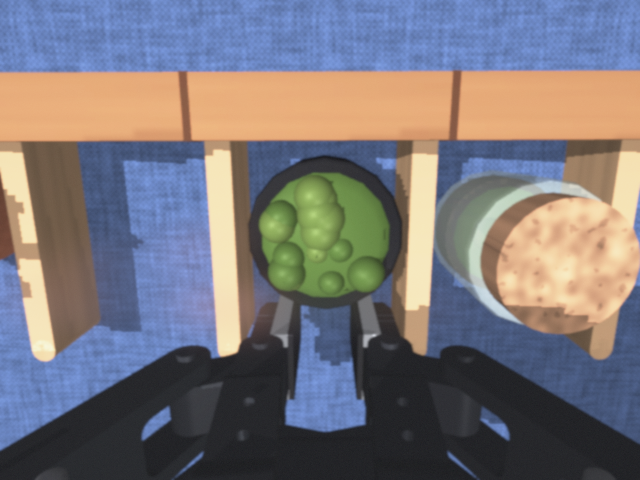

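View pics/s11z.png

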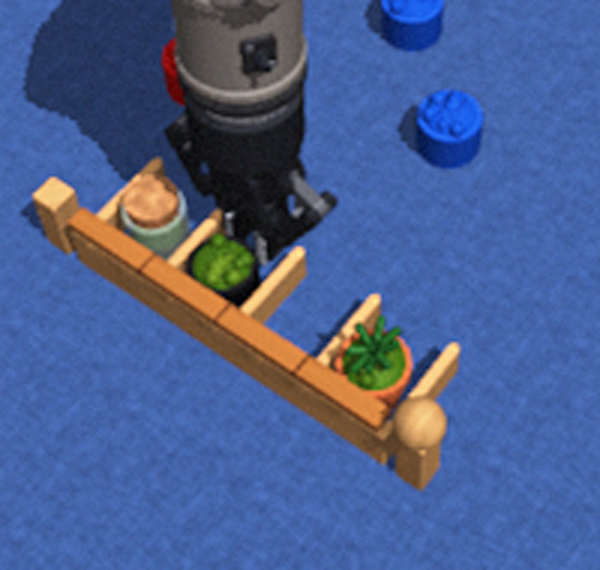

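Emit:
drive_tool(slide=[[2,0,0],[4,0,0],[5,0,0],[6,0,0],[6,0,0]], turn=[[0,0,0],[0,0,0],[0,0,0],[0,0,0],[0,0,0]], gripper=[0.22,0.22,0.22,0.22,0.22])

```text
t: 13.65
eef_pos: [0.6, -0.0837, 0.0163]
tool_rot: [0.513, 0.513, 0.487, -0.487]
contact_force: [-1.0, -0.2, 0.4]
gripper_width: 0.22
```

Emit:
drive_tool(slide=[[1,0,0],[1.5,0,0],[1.5,0,0]], turn=[[0,0,0],[0,0,0],[0,0,0]], gripper=[0.22,0.22,0.22])

```text
t: 13.95
eef_pos: [0.6016, -0.0837, 0.0163]
tool_rot: [0.513, 0.513, 0.487, -0.487]
contact_force: [-1.0, 0.0, -0.6]
gripper_width: 0.22
```

Run:
```python
from h import *
c=snap('wrist','w12'); 
plan([.605,-.0836,.016],0,-1,-.05)
```

```text
slide mm [ 3.4  0.1 -0.3] turn [ 0.001  0.003 -0.   ] F [ 0.22 -0.12 -0.52] pos [ 0.6016 -0.0837  0.0163] g 0.2186311072057684 t 14.0
```

View pics/w12.png

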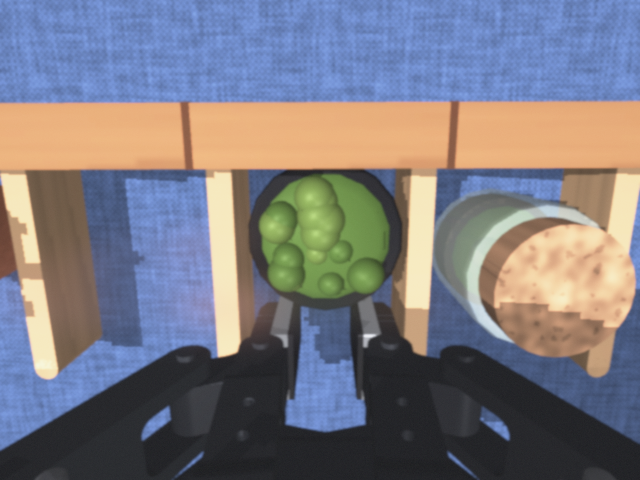

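Not at the wall yet, so I'll creep on.

Emit:
drive_tool(slide=[[1,0,0],[1.5,0,0],[1.5,0,0]], turn=[[0,0,0],[0,0,0],[0,0,0]], gripper=[0.22,0.22,0.22])

```text
t: 14.3
eef_pos: [0.6021, -0.0838, 0.0161]
tool_rot: [0.513, 0.512, 0.487, -0.487]
contact_force: [-5.2, -0.3, 3.4]
gripper_width: 0.222
```

Emit:
drive_tool(slide=[[1,0,0],[1.5,0,0],[1.5,0,0]], turn=[[0,0,0],[0,0,0],[0,0,0]], gripper=[0.22,0.22,0.22])

```text
t: 14.6
eef_pos: [0.6021, -0.0838, 0.0159]
tool_rot: [0.512, 0.512, 0.488, -0.488]
contact_force: [-6.9, 0.7, 5.8]
gripper_width: 0.227
```

The pot has stopped against the wall: reaction about 7 N and no more travel. I'll withdraw straight back, then lift.

Emit:
drive_tool(slide=[[-3,0,0],[-10,0,0],[-20,0,0],[-32,0,0],[-45,0,0],[-60,0,0],[-75,0,15],[-85,0,50],[-90,0,90],[-90,0,120]], turn=[[0,0,0],[0,0,0],[0,0,0],[0,0,0],[0,0,0],[0,0,0],[0,0,0],[0,0,0],[0,0,0],[0,0,0]], gripper=[0.22,0.22,0.22,0.22,0.22,0.22,0.22,0.22,0.22,0.22])

```text
t: 15.6
eef_pos: [0.5108, -0.084, 0.1377]
tool_rot: [0.512, 0.512, 0.488, -0.488]
contact_force: [0.5, -0.1, -1.5]
gripper_width: 0.218
```

Emit:
drive_tool(slide=[[-40,0,20],[-60,0,40],[-60,0,60],[-60,0,60]], turn=[[0,0,0],[0,0,0],[0,0,0],[0,0,0]], gripper=[0.22,0.22,0.22,0.22])

```text
t: 16.0
eef_pos: [0.4513, -0.0843, 0.2001]
tool_rot: [0.514, 0.513, 0.486, -0.487]
contact_force: [-0.1, 0.2, -0.3]
gripper_width: 0.22
```

Run:
```python
from h import *
c=snap('top','t13');cv2.imwrite('pics/t13z.png',cv2.resize(c['color'][150:350,240:440,::-1],(600,600),interpolation=cv2.INTER_CUBIC))
c=snap('scene','s13'); cv2.imwrite('pics/s13z.png',cv2.resize(c['color'][120:360,150:390,::-1],(600,600),interpolation=cv2.INTER_CUBIC))
print(bot.get_obs()['contact_force'],bot.get_obs()['eef_pos'])
```

```text
[-0.18252409  0.61532127 -0.63794212] [ 0.45054101 -0.08407856  0.19773773]
```

View pics/t13z.png

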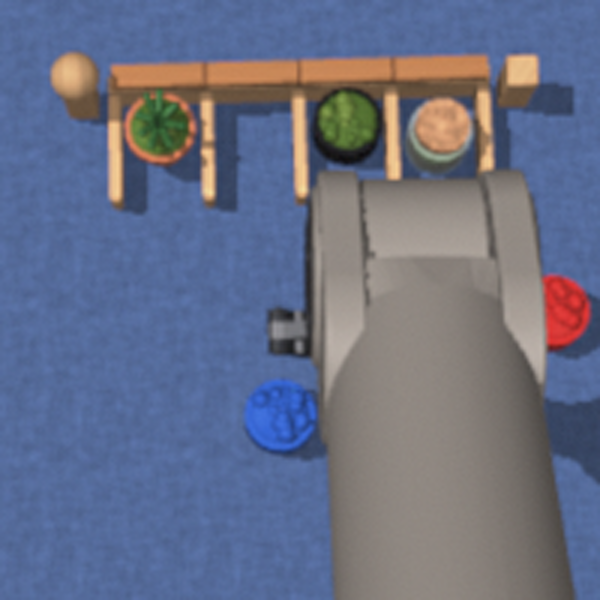

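View pics/s13z.png

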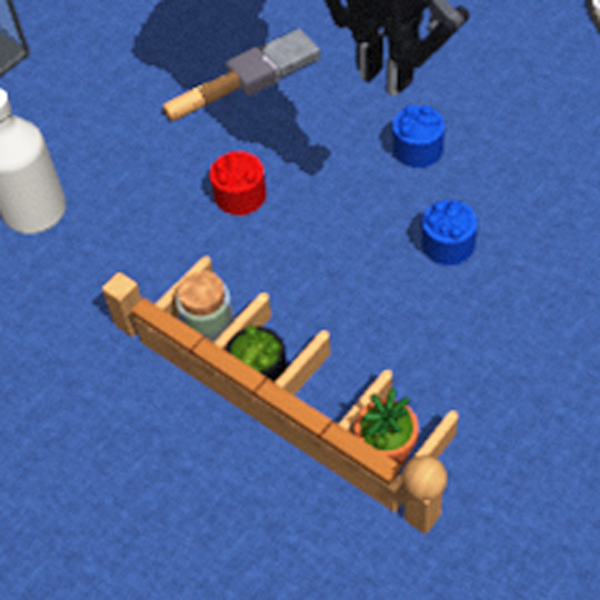

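Run:
```python
from h import *
c=pickle.load(open('pics/t13.pkl','rb'))
T=lambda x,y,z: ray(c,240+(x+.5)/3-.5,150+(y+.5)/3-.5,z)
print('pot',T(347,125,.036),'pot far edge',T(347,88,.036),'backwall inner front/top edge',T(347,100,.04))
a=pickle.load(open('pics/top0.pkl','rb'))
d=np.abs(a['color'].astype(int)-c['color']).sum(2)
for n,(r0,r1,c0,c1) in dict(clay=(180,206,280,307),jar=(180,206,375,402),blue=(275,303,320,343),bottle=(165,212,470,515),beaker=(203,247,128,176),redR=(243,267,424,437)).items(): print(n,(d[r0:r1,c0:c1]>60).sum())
```

```text
pot [ 0.63031585 -0.08515997  0.036     ] pot far edge [ 0.65743986 -0.08600532  0.036     ] backwall inner front/top edge [ 0.64751048 -0.08549029  0.04      ]
clay 0
jar 0
blue 0
bottle 0
beaker 0
redR 0
```

The top view is too coarse (about 2 mm per pixel) to tell whether the pot still touches the back, so I'll look closer with the wrist camera.

Emit:
drive_tool(slide=[[25,0,0],[60,0,0],[90,0,0],[110,0,0],[110,0,0],[110,0,0]], turn=[[0,0.05,0],[0,0.05,0],[0,0.05,0],[0,0.05,0],[0,0.05,0],[0,0.05,0]], gripper=[0.22,0.22,0.22,0.22,0.22,0.22])

```text
t: 16.7
eef_pos: [0.5594, -0.0839, 0.196]
tool_rot: [-0.499, -0.499, -0.501, 0.501]
contact_force: [-0.2, -1.6, -0.9]
gripper_width: 0.219
```

Run:
```python
from h import *
c=snap('wrist','w14')
```

```text
(no output)
```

View pics/w14.png

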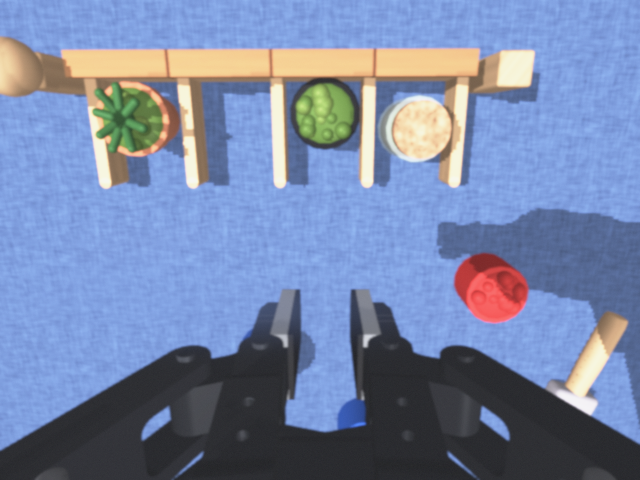

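Run:
```python
from h import *
c=pickle.load(open('pics/w14.pkl','rb'))
im=c['color'].astype(int); m=(im.max(2)<60); 
rows=[r for r in range(70,170) if m[r,315:336].mean()>.5]; cols=[k for k in range(285,365) if m[105:120,k].mean()>.5]; print(rows,cols)
print('near edge',ray(c,325,max(rows)+.5,.036) ,'nose tips',ray(c,280,187.5,.026),ray(c,368,187.5,.026),'rail front',ray(c,325,78,.058),'back',ray(c,325,49,.058))
```

```text
[79, 80, 81] []
near edge [ 0.65734045 -0.08430124  0.036     ] nose tips [ 0.58172303 -0.04962967  0.026     ] [ 0.58173304 -0.11748032  0.026     ] rail front [ 0.65746979 -0.08428885  0.058     ] back [ 0.67460452 -0.08428506  0.058     ]
```

Run:
```python
from h import *
c=pickle.load(open('pics/w14.pkl','rb'))
cv2.imwrite('pics/w14z.png',cv2.resize(c['color'][40:200,260:390,::-1],None,fx=3.7,fy=3.7,interpolation=cv2.INTER_CUBIC))
for r in range(140,156): print(r,c['color'][r,325])
for r in (148,149,150): print(r,ray(c,325,r,.036),ray(c,325,r,0.0))
```

```text
140 [113 148  79]
141 [117 152  81]
142 [107 138  78]
143 [ 86 104  71]
144 [68 73 67]
145 [58 59 63]
146 [60 60 65]
147 [60 61 68]
148 [69 76 97]
149 [ 95 114 160]
150 [121 150 214]
151 [131 164 227]
152 [132 166 229]
153 [135 169 231]
154 [136 170 232]
155 [138 172 233]
148 [ 0.61209031 -0.08431126  0.036     ] [ 0.60995502 -0.08433196  0.        ]
149 [ 0.61137938 -0.08431142  0.036     ] [ 0.60915961 -0.08433214  0.        ]
150 [ 0.61066751 -0.08431158  0.036     ] [ 0.60836314 -0.08433231  0.        ]
```

View pics/w14z.png

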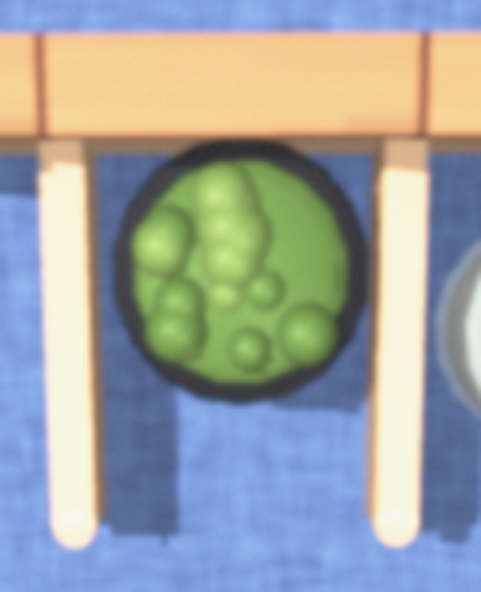

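Run:
```python
from h import *
print(bot.get_obs()['contact_force'],bot.get_obs()['t']); print(bot.hand_in())
```

```text
[ 0.27932863  0.02931171 -0.26809295] 16.75
the job is handed in; nothing more can be done
None
```

I finished the job and handed it in at 16.75 s, well inside the 61 s limit. The ball-topped post stands at the +y end, so the gaps counted a, b, c and the third gap was gap_c.

- **Rail:** I pressed the shut fingertips on rail_a, rail_b and rail_c in turn at about 3 N each, lifting between them. Wrist pictures showed each touch between that part's ends or seams. The rail at gap d was never touched.
- **Pot:** I pushed the moss pot low down with the two slightly open fingertips, across the table and into gap_c. It stopped against the back with no further travel at about 7 N. I then drew the hand straight back and lifted it clear.

**Last checks:**
- **Depth:** The close wrist view put the pot's centre about 53–54 mm inside the mouth, where 53 mm means touching the back. The coarser top view read about 51 mm, which is within its 2 mm per pixel.
- **Upright:** The pot stood upright in the last scene and wrist views.
- **Other objects:** The clay pot, jar, bottle, beaker, one blue pot and the visible part of the red pot showed no change from the first top picture. I did not compare the brush or the second blue pot this way.
- **Hand:** The force readings were near zero, with nothing touching the hand.

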